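Refit a control knob on a twin warmer and hold it in

TASK

The push-in controls of the twin warmer have bare D-shafts, and one loose knob lies on the counter. Fit the knob on the shaft in front of the plate on which the steel milk jug stands: turn it until its pointer points the way that the shaft's flat faces, push it fully home, and keep pressing so that the sprung control stays pushed well in; finish while still holding the knob down like that, without letting go. Leave the other control alone and do not shift the jug, the cup or the things lying round about.

Things in the scene. Friction and masses are not known exactly. Their poses are not given: they have to be found in the camera images.
- knob: black control knob (60 g) lying on the counter in front of the warmer, bore down. Origin: centre of its underside, z up. Round skirt 44 mm in diameter, 20 mm high; on it a centred grip bar 34 mm long (along x), 14 mm wide (y), from 20 to 46 mm height. +x is the pointer direction, marked by a white line on the bar's +x half and a white nose on the skirt
- knob_bore (a point): centre of the closed end of the knob's bore, 16 mm above its underside; axes as the knob. The D bore opens downward on the axis: 16 mm in diameter, 16 mm deep, its flat 4.5 mm from the axis on the +x side (under the pointer): it fits when the shaft's flat faces along the pointer (1 mm clearance all round, about 0.15 rad play). Fully home, this point meets the shaft's tip
- warmer: fixed steel twin warmer, 250 mm deep (x) by 290 mm wide (y), body 43 mm high, control strip top at 45 mm, plate tops at 50 mm. Origin: centre of its underside at counter height; x away from the robot, y to the left, z up. To its right a large espresso machine fills x > 0.55 m, y < -0.10 m, to over 0.47 m height: draw the arm in when swinging past it
- plate_left (a point): centre of the top of the left (+y) round dark warming plate, 104 mm in diameter, at (55, +70, 50) mm in the warmer's frame
- plate_right (a point): centre of the top of the right (-y) round dark warming plate, 104 mm in diameter, at (55, -70, 50) mm in the warmer's frame
- shaft_left (a point): tip centre of the left (+y) upright bare steel D-shaft on the black strip at the warmer's front, at (-85, +70) mm in the warmer's frame, serving the left plate. 14 mm in diameter, tip 69 mm above the counter, 24 mm above the strip, chamfered 2 mm. One side is flat over its length, 3.5 mm from the axis; x is the way the flat faces, z up. Site sinks with the shaft
- shaft_right (a point): tip centre of the right (-y) upright bare steel D-shaft on the black strip at the warmer's front, at (-85, -70) mm in the warmer's frame, serving the right plate. 14 mm in diameter, tip 69 mm above the counter, 24 mm above the strip, chamfered 2 mm. One side is flat over its length, 3.5 mm from the axis; x is the way the flat faces, z up. Site sinks with the shaft
- press_left (a joint): how far the left D-shaft is pressed in, m: 0 = out, 0.006 = stop; spring loaded (about 5 N to start, 9.5 N at the stop), springs back when released
- press_right (a joint): how far the right D-shaft is pressed in, m: 0 = out, 0.006 = stop; spring loaded (about 5 N to start, 9.5 N at the stop), springs back when released
- turn_left (a joint): angle of the left D-shaft about vertical in the warmer's frame, rad, positive counterclockwise from above; 0 = flat faces away from the robot (warmer's +x). Starts within 0.6 of 0, stiff (0.3 N m), stays where it is
- turn_right (a joint): angle of the right D-shaft about vertical in the warmer's frame, rad, positive counterclockwise from above; 0 = flat faces away from the robot (warmer's +x). Starts within 0.6 of 0, stiff (0.3 N m), stays where it is
- milk_jug: steel milk jug 88x117x111 mm, standing on one of the two plates; origin: centre of its underside, z up
- coffee_cup: black cup with handle, 82x108x56 mm, standing on the other plate; origin: centre of its underside, z up
- leveller: round metal coffee leveller, 60 mm in diameter, 33 mm high, on the counter to the right of the knob; origin: centre of its underside. Bystander
- teaspoon: steel teaspoon 130x27x11 mm, long along its x, on the counter to the left of the knob; origin: centre of its underside. Bystander
Mind the look-alikes: they are no part of the job. What is shaped like the knob but turquoise is not meant.

How it is judged:
At the end, for the whole second after the job is handed in: Knob on the shaft of the jug's plate: axes within 4 mm, x directions within 0.25 rad, underside 13 mm or more below the shaft's tip; shaft pressed in over 3 mm and fingers on the knob with over 2 N through the last second; jug within 45 mm of its plate's centre (((horizontal distance between milk_jug and plate_left below 0.045 m and horizontal distance between knob and shaft_left below 0.004 m and z of knob in the frame of shaft_left below -0.013 m and angle between the x axis of knob and the x axis of shaft_left, either way round below 0.25 rad and value of joint press_left above 0.003 m and contact force between the fingers and knob above 2 N) or (horizontal distance between milk_jug and plate_right below 0.045 m and horizontal distance between knob and shaft_right below 0.004 m and z of knob in the frame of shaft_right below -0.013 m and angle between the x axis of knob and the x axis of shaft_right, either way round below 0.25 rad and value of joint press_right above 0.003 m and contact force between the fingers and knob above 2 N))); the arm keeps its last pose, push and grip.
It fails at once if the control of the plate without the milk jug is pressed in (horizontal distance between milk_jug and plate_left below 0.045 m and value of joint press_right above 0.002 m).
It fails at once if the control of the plate without the milk jug is pressed in (horizontal distance between milk_jug and plate_right below 0.045 m and value of joint press_left above 0.002 m).
It fails at once if the jug, the cup, the leveller or the spoon is shifted by more than 25 mm (distance of any of milk_jug, coffee_cup, leveller, teaspoon from where it was at the start of the episode above 0.025 m).
It also fails if it takes over 40 s, if anything falls off the work surface, if the arm or the gripper's body presses on something with over 40 N, if the wrist force passes 120 N, or if a joint passes its speed limit or range.

ROBOT

A 6-joint arm with a two-finger parallel gripper is mounted at the origin on a cart in front of the work surface, level with it; the furniture and walls round the work are solid. World frame = base frame: x ahead of the robot, y to its left, z up, the work surface at z = 0. Lengths are in m, angles in rad, forces in N, time in s.
With the tool pointing down it reaches from about 0.375 to 0.9 m from the base axis. Payload 3.1 kg.
Tool frame: the origin (TCP) lies on the centre line of the jaws, within the pads' length; the fingertips stand 14 mm ahead of it and the grasp point (between the pads) lies 5 mm behind it; z points along the fingers, y is the line along which they close (so a half turn about z gives the same grasp; the last joint's range is limited). The gripper opens to 87 mm and grips with 3 to 60 N. Pads are 19 mm wide; open, the fingers measure 117 mm over their backs; the gripper's body (75 mm by 190 mm) begins 51 mm behind the grasp point.
Start: joints at [-1.355, 0.527, 1.433, -0, 1.181, -0.178], TCP at [0.24, -0.577, 0.237] pointing down, gripper open.
Joint ranges: [-3.08, 3.08], [-0.75, 2.2], [0.22, 2.44], [-1.43, 4.57], [0, 2.65], [-2.85, 2.85]. Speed limits (rad/s): [2.79, 2.79, 3.14, 3.14, 3.14, 3.14].

INTERFACE

Orientations are given as a unit quaternion [x, y, z, w].
In Python, from rig import robot gives the robot as it stands.
- The arm moves only by the tool move_arm, never from a script. Its argument "commands" is a list of rows, each an object with "hand": the finger opening in cm, from 0 to 8.7; "travel": the shift along the tool's x, y, z in cm, a list of three; "twist": the turn, a rotation vector about the tool's x, y, z in degrees, a list of three. In form: [{"hand": hand, "travel": [dx, dy, dz], "twist": [wx, wy, wz]}, ...]. A call has 1 to 5 rows; each row shifts and turns the commanded pose from where the row before left it, along the tool's axes as they then stand; what a row does not reach is not made up. A row lasts 1/12 s, in which the tool goes at most 41.7 mm and 7.16 degrees, less where a joint would pass 70% of its speed; a pose out of reach is approached as far as the arm can. A call is refused whole if a number of a shift passes 4.17 or a number of a turn 7.16, either way. A call with a gripper value outside its range is refused whole. The fingers move at their own pace and stop on an object; "force" is the grip in N (left out, the last holds). Time passes only in rows, so rows that do not move let the fingers close. It gives the time, the measured TCP pose, the force, the opening and the grip force at its end, in the units of the state.
- robot.get_obs(): the state, without advancing time (a new reading comes with each control period).
- robot.camera(name): name is "side" or "top" or "wrist"; returns a dict with "frame" (420x560x3 uint8, red, green, blue), "fov_y" (degrees; the focal length in pixels is half the picture's height over the tangent of half this angle, whatever the lens; pixels are square), "cx", "cy" (the principal point, pixels), "k1" (the pictures are not rectified: a ray, as slopes to the right and down, at radius r is drawn at 1 + k1 r^2 times it, then the intrinsics apply), "extrinsics" (4x4, takes a point from camera to world coordinates); the wrist camera has in their place "T_tool_cam" (4x4, takes a point from camera to tool coordinates, whose origin is the TCP and whose axes are the flange's). Camera axes: x right, y down, z forward; pixel columns grow to the right and rows downward; lengths in m; the calibration is good to about 2 mm. A picture is of the moment at which its call begins: read the wrist's pose just before it. There is no depth.
- robot.hand_in(): hands the job in; it is judged then, once.
The state is a dict: "time": time; "q": joint angles; "joint_velocities": joint speeds; "joint_torque": joint torques, N m; "position": TCP position; "tool_rot": TCP orientation; "ft_force": force on the tool from outside, world axes, zero at the start; "moment": the same for the moment, N m; "grip_width": finger opening in m; "grip_force": force on a finger pad.
Only numpy, scipy, OpenCV 4.12 (cv2) and the standard library are available. Lean on these libraries where they do the work, as an engineer would, in place of code of your own. Each camera call takes 0.05 s, during which the arm holds its last target. There are 200 camera calls.

## Working session

There is one attempt and no reset: what is moved stays moved. The work goes in short steps, Python scripts to look and compute and a tool call to move; the robot and the scene stay as the last step left them, time stands still between calls to the robot, and variables do not carry over. Pictures are saved under pics/ and viewed, at most 10 in all, crops included, and the job is handed in when it is done.

Besides the shell and the picture viewer there is one more tool, called after "Request:" as name(argument=value, ...) on one line, values as JSON. move_arm: Moves the arm, as the interface text tells. Its arguments: {"type":"object","properties":{"commands":{"type":"array"},"force":{"type":"number"}},"required":["commands"]}

```bash
mkdir -p pics; cat > h.py <<'E'
import numpy as np, cv2, pickle
from rig import robot
from scipy.spatial.transform import Rotation as R
def cam(n):
    o=robot.get_obs(); c=robot.camera(n); c={k:c[k] for k in c}
    if n=="wrist":
        T=np.eye(4);T[:3,:3]=R.from_quat(o["tool_rot"]).as_matrix();T[:3,3]=o["position"]
        c["extrinsics"]=T@np.array(c["T_tool_cam"])
    c["E"]=np.array(c["extrinsics"]); c["f"]=c["frame"].shape[0]/2/np.tan(np.radians(c["fov_y"])/2)
    return c
def ray(c,uv):
    K=np.array([[c["f"],0,c["cx"]],[0,c["f"],c["cy"]],[0,0,1.]])
    p=cv2.undistortPoints(np.array(uv,float).reshape(-1,1,2),K,np.array([c["k1"],0,0,0,0.]),None,None,None).reshape(-1,2) if 0 else cv2.undistortPoints(np.array(uv,float).reshape(-1,1,2),K,np.array([c["k1"],0,0,0,0.])).reshape(-1,2)
    d=np.c_[p,np.ones(len(p))]@c["E"][:3,:3].T
    return c["E"][:3,3],d
def onz(c,uv,z):
    o,d=ray(c,uv); return o+d*((z-o[2])/d[:,2])[:,None]
def proj(c,P):
    q=(np.array(P,float).reshape(-1,3)-c["E"][:3,3])@c["E"][:3,:3]
    s=q[:,:2]/q[:,2:]; s=s*(1+c["k1"]*(s**2).sum(1))[:,None]
    return s*c["f"]+[c["cx"],c["cy"]]
E
sed -i 's/p=cv2.*if 0 else /p=/' h.py
cat > a.py <<'E'
from h import *
for n in("top","side"):
    c=cam(n); pickle.dump(c,open(n+".pkl","wb")); cv2.imwrite(f"pics/{n}1.png",cv2.resize(c["frame"][:,:,::-1],(800,600),interpolation=cv2.INTER_CUBIC))
    print(n,c["E"].round(3).tolist(),c["f"],c["k1"])
print(robot.get_obs())
E
python3 a.py
```

```text
top [[-0.024, -0.998, 0.064, 0.496], [-1.0, 0.024, -0.001, 0.173], [-0.0, -0.064, -0.998, 1.326], [0.0, 0.0, 0.0, 1.0]] 501.73898039903554 -0.1479269387714869
side [[-0.892, -0.246, 0.38, 0.138], [-0.453, 0.455, -0.767, 1.066], [0.016, -0.856, -0.517, 0.677], [0.0, 0.0, 0.0, 1.0]] 515.5755890330203 0.028373139724376828
{'time': 0.1, 'q': array([-1.35547222e+00,  5.28395900e-01,  1.43377631e+00, -1.04208444e-05,
        1.18139811e+00, -1.78487556e-01]), 'joint_velocities': array([-0.00024283, -0.00059442, -0.00180061, -0.00112133, -0.00085909,
       -0.0006335 ]), 'joint_torque': array([-1.73128606e-04, -4.40985417e+01, -1.77151108e+01,  6.35087932e-02,
        5.34076814e-02, -3.96941027e-05]), 'position': array([ 0.23971342, -0.57651519,  0.23565484]), 'tool_rot': array([ 9.80675735e-01,  1.95637741e-01, -2.30290995e-05, -9.88573784e-04]), 'ft_force': array([ 0.44527197, -0.61538581,  0.43623294]), 'moment': array([ 0.0244007 , -0.00293372, -0.01791299]), 'grip_force': 0.0, 'grip_width': 0.08673636909717626}
```

View pics/top1.png

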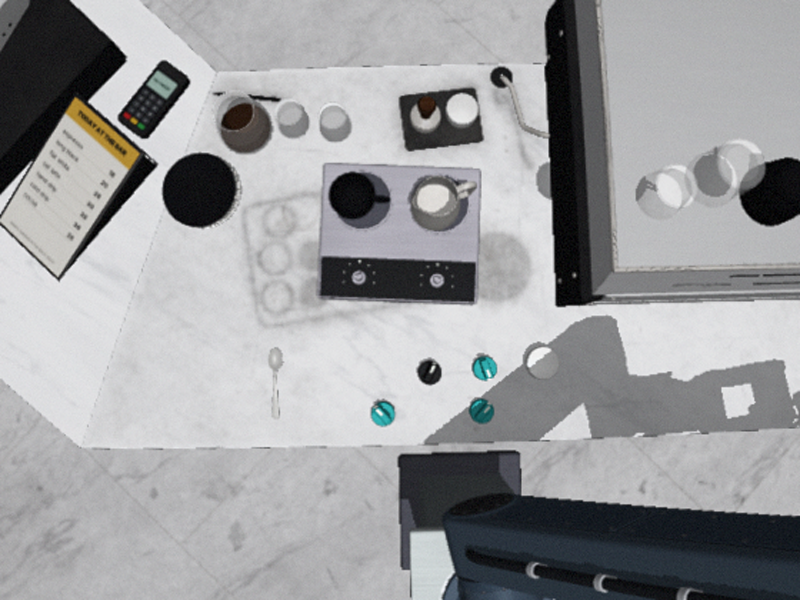

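View pics/side1.png

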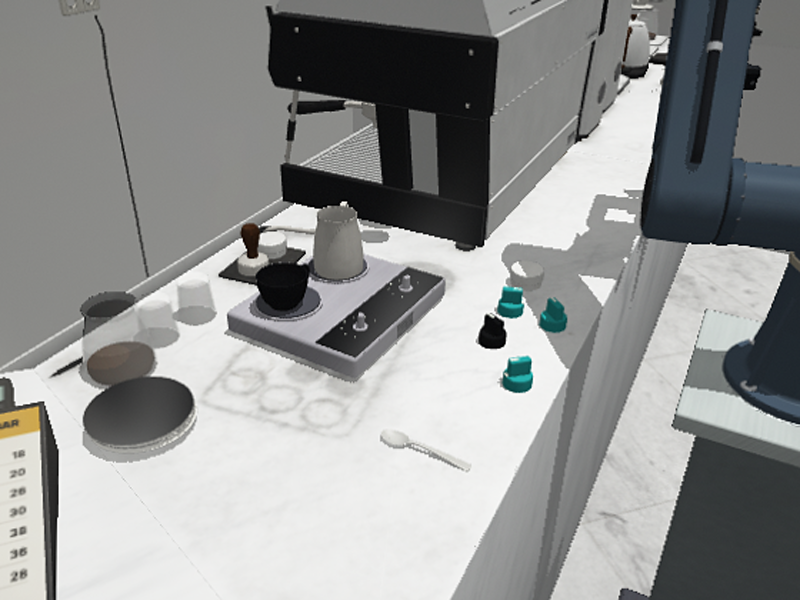

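The jug stands on the right plate, so the target is shaft_right, at about (437,280) in the top picture. The black knob is at (429,371), the leveller at (541,360), the spoon at about (276,382), and there are three turquoise decoys.

```bash
cat > b.py <<'E'
from h import *
c=pickle.load(open("top.pkl","rb"));s=.7
f=c["frame"]
m=(f.max(2)<70).astype(np.uint8); 
n,l,st,ce=cv2.connectedComponentsWithStats(m[245:275,288:316]); print(st,ce+[288,245])
for nm,uv,z in [("knob",(429,371),.02),("shR",(437,280),.069),("shL",(359,277),.069),("lev",(541,360),.033),("tq1",(484,367),.02),("tq2",(481,411),.02),("tq3",(382,412),.02),("FL",(321,299),.045),("FR",(477,303),.045),("BL",(325,164),.043),("BR",(480,170),.043)]:
    print(nm,onz(c,[(uv[0]*s,uv[1]*s)],z).round(4))
cv2.imwrite("pics/crop.png",np.hstack([cv2.resize(f[240:280,280:320,::-1],(400,400),interpolation=cv2.INTER_CUBIC),cv2.resize(f[176:216,286:326,::-1],(400,400),interpolation=cv2.INTER_CUBIC)]))
E
python3 b.py
```

```text
[[  0   0  28  30 659]
 [  5   7  16  17 181]] [[301.90591806 259.16691958]
 [300.02209945 260.71270718]]
knob [[0.4458 0.1162 0.02  ]]
shR [[0.607 0.1   0.069]]
shL [[0.6157 0.2372 0.069 ]]
lev [[ 0.4605 -0.0867  0.033 ]]
tq1 [[0.4504 0.0158 0.02  ]]
tq2 [[0.3706 0.0235 0.02  ]]
tq3 [[0.3736 0.2034 0.02  ]]
FL [[0.5801 0.3075 0.045 ]]
FR [[0.566 0.028 0.045]]
BL [[0.8272 0.2967 0.043 ]]
BR [[0.8092 0.0139 0.043 ]]
```

View pics/crop.png

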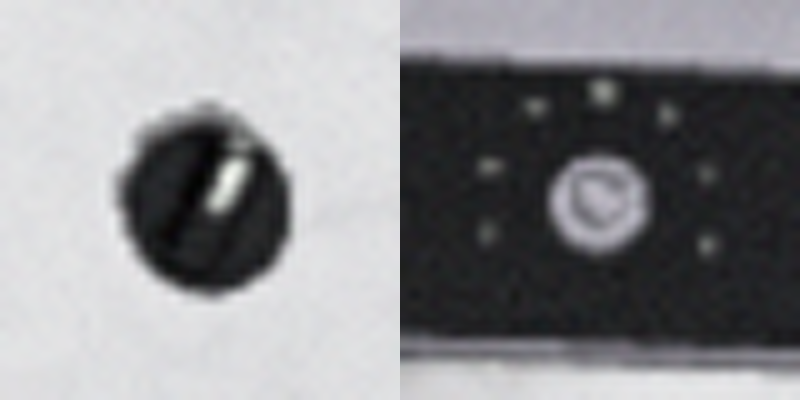

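The white pointer line on the knob aims roughly 30° clockwise of +x. The shaft flat looks to face up and to the right. I'll swing in along a straight line that clears the espresso machine, then look with the wrist camera.

Request:
move_arm(commands=[{"hand": 8.7, "travel": [2.62, -3.22, 0], "twist": [0, 0, 0]}, {"hand": 8.7, "travel": [2.62, -3.22, 0], "twist": [0, 0, 0]}, {"hand": 8.7, "travel": [2.62, -3.22, 0], "twist": [0, 0, 0]}, {"hand": 8.7, "travel": [2.62, -3.22, 0], "twist": [0, 0, 0]}, {"hand": 8.7, "travel": [2.62, -3.22, 0], "twist": [0, 0, 0]}])

```text
time: 0.52
position: [0.299, -0.376, 0.2361]
tool_rot: [0.981, 0.195, -0.0, -0.001]
ft_force: [0.8, 0.1, 0.5]
grip_width: 0.0875
grip_force: 0.0
```

Request:
move_arm(commands=[{"hand": 8.7, "travel": [2.62, -3.22, 0], "twist": [0, 0, 0]}, {"hand": 8.7, "travel": [2.62, -3.22, 0], "twist": [0, 0, 0]}, {"hand": 8.7, "travel": [2.62, -3.22, 0], "twist": [0, 0, 0]}, {"hand": 8.7, "travel": [2.62, -3.22, 0], "twist": [0, 0, 0]}, {"hand": 8.7, "travel": [2.62, -3.22, 0], "twist": [0, 0, 0]}])

```text
time: 0.93
position: [0.3581, -0.1772, 0.2365]
tool_rot: [0.981, 0.195, -0.0, -0.0]
ft_force: [1.0, -0.5, -0.3]
grip_width: 0.0869
grip_force: 0.0
```

```bash
python3 -c "
from h import *
c=robot.camera('wrist');print(np.array(c['T_tool_cam']).round(4).tolist(),c['fov_y'],c['k1']);o=robot.get_obs();print(o['time'],o['position'],o['ft_force'])"
```

```text
[[0.0007, -0.9641, -0.2656, 0.0717], [1.0, 0.0005, 0.001, 0.0003], [-0.0008, -0.2656, 0.9641, -0.1473], [0.0, 0.0, 0.0, 1.0]] 70.62763523378987 -0.056846842551509354
0.9833 [ 0.35766414 -0.16899559  0.23597913] [-1.0876892   4.05559644 -0.51057228]
```

Request:
move_arm(commands=[{"hand": 8.7, "travel": [2.98, -2.55, 0], "twist": [0, 0, 6.5]}, {"hand": 8.7, "travel": [2.67, -2.87, 0], "twist": [0, 0, 6.5]}, {"hand": 8.7, "travel": [2.33, -3.15, 0], "twist": [0, 0, 6.5]}, {"hand": 8.7, "travel": [1.96, -3.39, 0], "twist": [0, 0, 6.5]}])

```text
time: 1.32
position: [0.4178, -0.0563, 0.2365]
tool_rot: [1.0, -0.002, -0.0, 0.0]
ft_force: [0.9, -0.3, 0.5]
grip_width: 0.0869
grip_force: 0.0
```

Request:
move_arm(commands=[{"hand": 5, "travel": [1.56, -3.59, 0], "twist": [0, 0, 6.5]}, {"hand": 5, "travel": [1.15, -3.75, 0], "twist": [0, 0, 6.5]}, {"hand": 5, "travel": [0.71, -3.85, 0], "twist": [0, 0, 6.5]}, {"hand": 5, "travel": [0.27, -3.91, 0], "twist": [0, 0, 6.5]}, {"hand": 5, "travel": [0, 0, 0], "twist": [0, 0, 0]}])

```text
time: 1.73
position: [0.4737, 0.0778, 0.2366]
tool_rot: [0.979, -0.202, 0.001, -0.001]
ft_force: [0.8, -0.4, -0.3]
grip_width: 0.0617
grip_force: 0.0
```

Request:
move_arm(commands=[{"hand": 5, "travel": [0, 0, 0], "twist": [0, 0, 0]}, {"hand": 5, "travel": [0, 0, 0], "twist": [0, 0, 0]}, {"hand": 5, "travel": [0, 0, 0], "twist": [0, 0, 0]}])

```text
time: 1.98
position: [0.471, 0.072, 0.2363]
tool_rot: [0.979, -0.203, -0.001, 0.0]
ft_force: [0.5, 1.3, 0.3]
grip_width: 0.0513
grip_force: 0.0
```

```bash
cat > c.py <<'E'
from h import *
import sys
n=sys.argv[1]
print(robot.get_obs()["position"])
c=cam("wrist"); pickle.dump(c,open(n+".pkl","wb")); cv2.imwrite(f"pics/{n}.png",cv2.resize(c["frame"][:,:,::-1],(800,600),interpolation=cv2.INTER_CUBIC))
print(proj(c,[[.446,.116,.046],[.607,.1,.069]])/.7)
E
python3 c.py w1
```

```text
[0.47104465 0.07198811 0.23632282]
[[357.71086637 324.24019768]
 [279.85830017 125.28770138]]
```

View pics/w1.png

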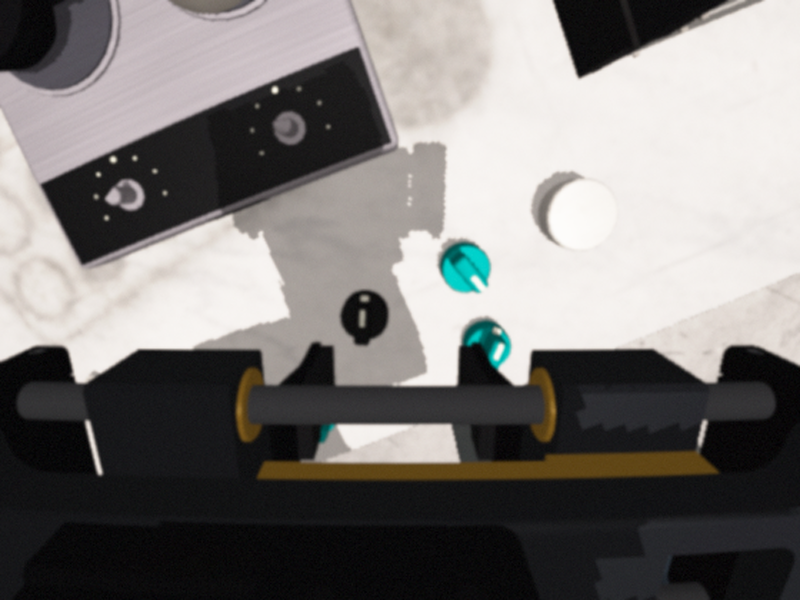

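The knob is at (363,313), its white line running from about (361,325) up to the nose at (365,298), so it is nearly aligned with the tool's x axis. The target shaft is at (289,127), in shadow.

```bash
cat > d.py <<'E'
from h import *
import sys
c=pickle.load(open(sys.argv[1]+".pkl","rb")); x0,y0,x1,y1=map(int,sys.argv[2:6])
f=c["frame"][y0:y1,x0:x1].astype(int); g=f.max(2)
dark=(g<60).astype(np.uint8)
n,l,st,ce=cv2.connectedComponentsWithStats(dark); k=1+st[1:,4].argmax()
cnt=max(cv2.findContours((l==k).astype(np.uint8),0,2)[0],key=cv2.contourArea); hull=np.zeros_like(dark); cv2.drawContours(hull,[cv2.convexHull(cnt)],0,1,-1)
print("blob",ce[k]+[x0,y0],st[k])
hull=cv2.erode(hull,np.ones((3,3)))
w=((g>85)&(hull>0)).astype(np.uint8); n,l,st,ce=cv2.connectedComponentsWithStats(w)
for i in range(1,n):
    uv=np.argwhere(l==i)[:,::-1]+[x0,y0]
    for z in(.046,.02):
        P=onz(c,uv,z)[:,:2]; wv,V=np.linalg.eigh(np.cov(P.T)) if len(P)>3 else (0,np.eye(2)); v=V[:,1]*np.sign(V[0,1])
        print(i,len(uv),z,ce[i]+[x0,y0],P.mean(0).round(4),np.degrees(np.arctan2(v[1],v[0])).round(1), "ext",np.ptp(P@v).round(4))
# skirt circle
sk=onz(c,cv2.convexHull(cnt).reshape(-1,2)+[x0,y0],.02)[:,:2]
print("skirt circ",cv2.minEnclosingCircle((sk*1000).astype(np.float32)))
o=robot.get_obs();print(o["position"],R.from_quat(o["tool_rot"]).as_matrix()[:,0])
E
python3 d.py w1 232 195 280 247
python3 - <<'E'
import sys;sys.path.insert(0,'.')
from h import *
a=pickle.load(open("w1.pkl","rb"))["frame"][195:247,232:280,::-1];b=pickle.load(open("w1.pkl","rb"))["frame"][64:116,178:226,::-1]
cv2.imwrite("pics/cr2.png",np.hstack([cv2.resize(x,(400,433),interpolation=cv2.INTER_CUBIC) for x in(a,cv2.convertScaleAbs(b,alpha=1.5))]))
E
```

```text
blob [254.96455696 221.35949367] [  7   9  32  37 790]
1 22 0.046 [254.72727273 208.5       ] [0.4648 0.1017] 67.6 ext 0.006
1 22 0.02 [254.72727273 208.5       ] [0.4592 0.1063] 67.6 ext 0.0064
2 53 0.046 [253.03773585 222.56603774] [0.4498 0.1108] -27.8 ext 0.0139
2 53 0.02 [253.03773585 222.56603774] [0.443 0.116] -27.8 ext 0.015
skirt circ ((442.6491394042969, 114.265625), 25.06873321533203)
[0.47113857 0.07178469 0.23643149] [ 9.17124634e-01 -3.98599779e-01 -7.88081195e-04]
```

View pics/cr2.png

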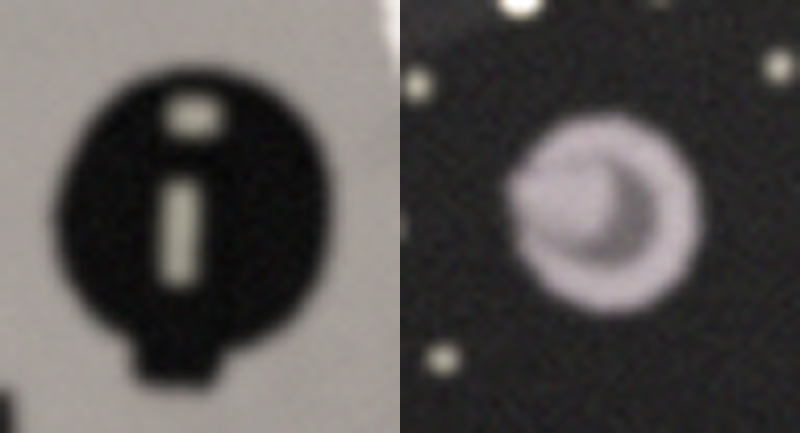

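Request:
move_arm(commands=[{"hand": 4.5, "travel": [-2.15, -1.43, 0], "twist": [0, 0, 0]}, {"hand": 4.5, "travel": [-2.15, -1.43, 0], "twist": [0, 0, 0]}, {"hand": 4.5, "travel": [0, 0, 3.8], "twist": [0, 0, 4]}, {"hand": 4.5, "travel": [0, 0, 3.8], "twist": [0, 0, 0]}, {"hand": 4.5, "travel": [0, 0, 3], "twist": [0, 0, 0]}])

```text
time: 2.45
position: [0.4431, 0.1154, 0.1297]
tool_rot: [0.971, -0.238, 0.0, -0.0]
ft_force: [0.9, 0.7, -1.3]
grip_width: 0.0451
grip_force: 0.0
```

Request:
move_arm(commands=[{"hand": 4.5, "travel": [0, 0, 0], "twist": [0, 0, 0]}, {"hand": 4.5, "travel": [0, 0, 0], "twist": [0, 0, 0]}, {"hand": 4.5, "travel": [0, 0, 0], "twist": [0, 0, 0]}])

```text
time: 2.7
position: [0.4447, 0.1156, 0.1317]
tool_rot: [0.971, -0.238, 0.001, -0.0]
ft_force: [-0.4, -0.5, 0.7]
grip_width: 0.0454
grip_force: 0.0
```

```bash
python3 c.py w2
```

```text
[0.44469338 0.1156084  0.13170068]
[[392.060464   314.04387332]
 [256.42464247   6.02992926]]
```

View pics/w2.png

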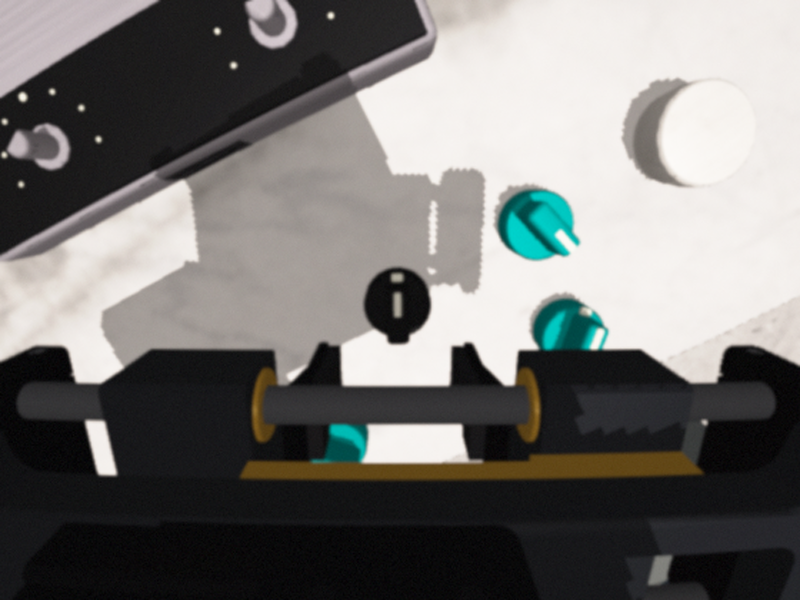

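The knob is centred between the jaws at (397,303), with its line at (397,305) and nose at (397,277), aligned with the tool.

```bash
python3 d.py w2 250 182 306 243
```

```text
blob [277.72258065 212.73354839] [   5    6   46   52 1550]
1 51 0.046 [277.45098039 193.94117647] [0.4641 0.1038] 70.8 ext 0.006
1 51 0.02 [277.45098039 193.94117647] [0.4592 0.1063] 70.8 ext 0.0067
2 97 0.046 [277.62886598 212.81443299] [0.4501 0.1109] -26.1 ext 0.0136
2 97 0.02 [277.62886598 212.81443299] [0.4436 0.1142] -26.1 ext 0.0152
3 2 0.046 [286.5 233.5] [0.4308 0.1126] 0.0 ext 0.0
3 2 0.02 [286.5 233.5] [0.4222 0.1161] 0.0 ext 0.0
skirt circ ((442.3887939453125, 114.45405578613281), 24.35712242126465)
[0.44515169 0.1157709  0.13223455] [ 0.88724181 -0.46129351  0.00320419]
```

Request:
move_arm(commands=[{"hand": 4.5, "travel": [-0.2, 0.2, 3.1], "twist": [0, 0, 0]}, {"hand": 4.5, "travel": [0, 0, 3.1], "twist": [0, 0, 0]}, {"hand": 4.5, "travel": [0, 0, 2.0], "twist": [0, 0, 0]}, {"hand": 4.5, "travel": [0, 0, 0.8], "twist": [0, 0, 0]}, {"hand": 4.5, "travel": [0, 0, 0], "twist": [0, 0, 0]}])

```text
time: 3.17
position: [0.4414, 0.1153, 0.0406]
tool_rot: [0.971, -0.237, 0.0, -0.0]
ft_force: [-0.2, -1.0, 0.6]
grip_width: 0.045
grip_force: 0.0
```

Request:
move_arm(commands=[{"hand": 4.5, "travel": [0, 0, 0], "twist": [0, 0, 0]}, {"hand": 4.5, "travel": [0, 0, 0], "twist": [0, 0, 0]}])

```text
time: 3.33
position: [0.4423, 0.1155, 0.0421]
tool_rot: [0.972, -0.237, 0.002, -0.0]
ft_force: [0.2, 0.0, 0.8]
grip_width: 0.0451
grip_force: 0.0
```

Request:
move_arm(commands=[{"hand": 4.5, "travel": [0, 0, 0.3], "twist": [0, 0, 0]}, {"hand": 3, "travel": [0, 0, 0], "twist": [0, 0, 0]}, {"hand": 2, "travel": [0, 0, 0], "twist": [0, 0, 0]}, {"hand": 0.8, "travel": [0, 0, 0], "twist": [0, 0, 0]}, {"hand": 0.8, "travel": [0, 0, 0], "twist": [0, 0, 0]}], force=35)

```text
time: 3.75
position: [0.441, 0.1155, 0.0378]
tool_rot: [0.972, -0.237, 0.0, -0.0]
ft_force: [-0.5, -0.1, 0.5]
grip_width: 0.0262
grip_force: 0.0
```

Request:
move_arm(commands=[{"hand": 0.8, "travel": [0, 0, 0], "twist": [0, 0, 0]}, {"hand": 0.8, "travel": [0, 0, 0], "twist": [0, 0, 0]}, {"hand": 0.8, "travel": [0, 0, 0], "twist": [0, 0, 0]}, {"hand": 0.8, "travel": [0, 0, 0], "twist": [0, 0, 0]}])

```text
time: 4.08
position: [0.4409, 0.1155, 0.0376]
tool_rot: [0.972, -0.237, 0.0, -0.0]
ft_force: [-0.4, 0.7, 1.0]
grip_width: 0.0137
grip_force: 35.0
```

Request:
move_arm(commands=[{"hand": 0.8, "travel": [0, 0, -3.4], "twist": [0, 0, 0]}, {"hand": 0.8, "travel": [0, 0, -3.4], "twist": [0, 0, 0]}, {"hand": 0.8, "travel": [0, 0, -3.4], "twist": [0, 0, 0]}, {"hand": 0.8, "travel": [2.7, -3.1, 0], "twist": [0, 0, 0]}, {"hand": 0.8, "travel": [2.7, -3.1, 0], "twist": [0, 0, 0]}])

```text
time: 4.5
position: [0.5172, 0.1458, 0.1425]
tool_rot: [0.971, -0.237, 0.001, -0.0]
ft_force: [1.0, -0.4, -0.9]
grip_width: 0.014
grip_force: 35.0
```

Request:
move_arm(commands=[{"hand": 0.8, "travel": [0, 0, 0], "twist": [0, 0, 0]}, {"hand": 0.8, "travel": [0, 0, 0], "twist": [0, 0, 0]}, {"hand": 0.8, "travel": [0, 0, 0], "twist": [0, 0, 0]}, {"hand": 0.8, "travel": [0, 0, 0], "twist": [0, 0, 0]}])

```text
time: 4.83
position: [0.5151, 0.1454, 0.1387]
tool_rot: [0.972, -0.237, -0.002, 0.001]
ft_force: [-0.1, 0.1, -0.3]
grip_width: 0.0136
grip_force: 35.0
```

```bash
python3 c.py w3
```

```text
[0.51510679 0.14543161 0.1386825 ]
[[486.05464131 384.54698596]
 [388.93811568 120.58480105]]
```

View pics/w3.png

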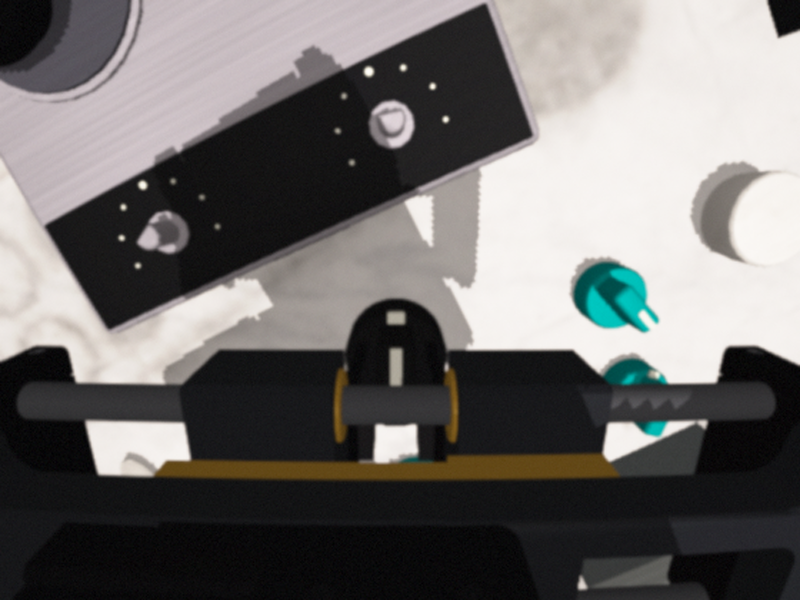

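The shaft tip is at about (391,121), and the held knob's nose at (397,318), aligned with the tool. I'll zoom in on the shaft.

```bash
python3 - <<'E'
from h import *
c=pickle.load(open("w3.pkl","rb"));f=c["frame"]
cv2.imwrite("pics/cr3.png",cv2.resize(f[65:105,250:300,::-1],(750,600),interpolation=cv2.INTER_CUBIC))
g=f.max(2);m=(g[218:230,268:288]>110).astype(np.uint8);n,l,st,ce=cv2.connectedComponentsWithStats(m);print(st,ce+[268,218])
for i in range(1,n):
  T=np.array(c["T_tool_cam"]);w=dict(c);w["E"]=T;print("nose in tool",onz(w,[ce[i]+[268,218]],.0176))
E
```

```text
[[  0   0  20  12 136]
 [  3   0  12   9 104]] [[278.19117647 224.58823529]
 [276.59615385 222.07692308]]
nose in tool [[0.02034418 0.0009042  0.0176    ]]
```

View pics/cr3.png

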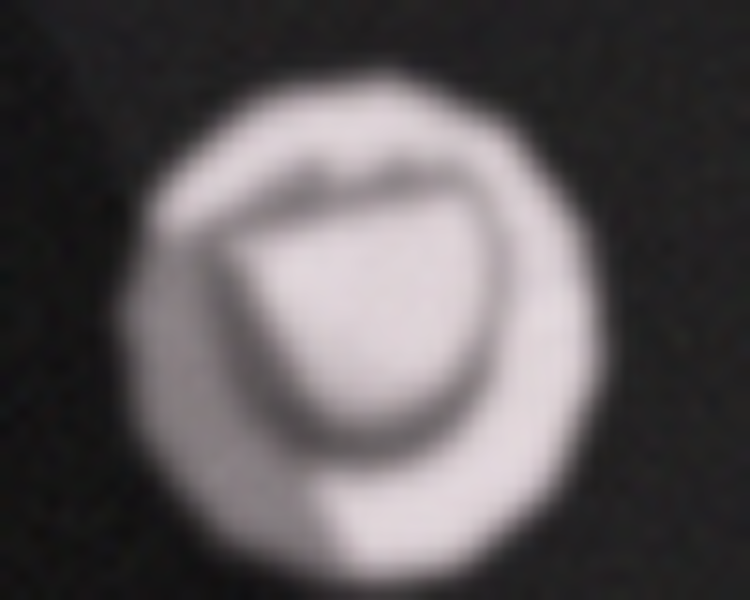

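The collar ring is centred at about (362,325) in the crop. The D's flat runs along the top edge from (235,240) to (460,195), so it faces up in the picture and about 11° to the left. Next I'll measure it properly.

```bash
cat > e.py <<'E'
from h import *
c=pickle.load(open("w3.pkl","rb"));f=c["frame"];g=f.max(2).astype(float)
sub=cv2.GaussianBlur(g[60:108,246:304],(0,0),.7)
m=(sub>75).astype(np.uint8);n,l,st,ce=cv2.connectedComponentsWithStats(m);k=1+st[1:,4].argmax()
cnt=max(cv2.findContours((l==k).astype(np.uint8),0,1)[0],key=cv2.contourArea).reshape(-1,2)+[246,60]
for z in(.045,.048):
    P=onz(c,cnt,z)[:,:2]*1000; e=cv2.fitEllipse(P.astype(np.float32)); print("collar",z,np.round(e[0],1),np.round(e[1],1))
pts=[];dk=[]
for u in range(267,280):
    col=g[73:84,u]; r=col[1:9].argmin()+1; dk.append((u,73+r))
    b=col[r:r+5].max();t=(col[r]+b)/2
    j=next(j for j in range(r,10) if col[j+1]>=t); pts.append((u,73+j+(t-col[j])/(col[j+1]-col[j])))
P=onz(c,pts,.069)[:,:2]*1000
d=cv2.fitLine(P.astype(np.float32),cv2.DIST_HUBER,0,.01,.01).ravel(); nrm=np.array([-d[1],d[0]]);nrm*=np.sign(nrm[0])
print("flat normal deg",np.degrees(np.arctan2(nrm[1],nrm[0])),"pt",d[2:],"resid",((P-d[2:])@nrm).round(2))
D=onz(c,dk,.069)[:,:2]*1000;d2=cv2.fitLine(D.astype(np.float32),cv2.DIST_HUBER,0,.01,.01).ravel();print("dark line normal",np.degrees(np.arctan2(d2[3-2]*0+d2[0],-d2[1])))
# warmer strip front edge yaw from top view
o=robot.get_obs();print(o["position"],np.degrees(np.arctan2(*R.from_quat(o["tool_rot"]).as_matrix()[[1,0],0])))
for z in (.045,.048):
    C=np.array(cv2.fitEllipse((onz(c,cnt,z)[:,:2]*1000).astype(np.float32))[0]); print("flat dist from centre",(d[2:]-C)@nrm)
# nominal silhouette check: tip D circle extents
E=onz(c,[(250+482/15,65+270/15),(250+370/15,65+425/15),(250+235/15,65+240/15),(250+460/15,65+195/15)],.069)[:,:2]*1000;print(E.round(1))
E
python3 e.py
```

```text
collar 0.045 [608.1  98.2] [23.9 24.7]
collar 0.048 [607.7  98.4] [23.6 24.4]
flat normal deg -16.980139 pt [609.94415   98.354576] resid [-0.01 -0.01  0.01  0.02  0.01 -0.02 -0.02  0.05  0.12  0.09 -0.    0.
  0.  ]
dark line normal 162.23526
[0.51524628 0.14538244 0.13875398] -27.42494969523574
flat dist from centre 1.766947306487964
flat dist from centre 2.1560388755588065
[[604.7  93.6]
 [601.1 101.2]
 [611.  103. ]
 [608.   93. ]]
```

```bash
python3 - <<'E'
from h import *
c=pickle.load(open("w3.pkl","rb"));w=dict(c);w["E"]=np.array(c["T_tool_cam"]);g=c["frame"].max(2)
col=g[200:222,272:284].astype(int).min(1);print(col)
r=200+np.argmax(col<70)-.5
print(r,"axis x",onz(w,[(277,r)],.0376)[0,0]-.022)
rows=g[206:216].astype(int)
for v in(212,216):
    d=np.where(g[v,235:320]<70)[0]+235;print(v,d.min(),d.max())
E
```

```text
[156 155 154 154 153 152 152 144 117  65  23  11   8  10   8  12  17  36
  65  92 101 107]
208.5 axis x 0.0012281571562398064
212 263 290
216 256 297
```

Request:
move_arm(commands=[{"hand": 0.8, "travel": [0, 0, 0], "twist": [0, 0, -5.2]}, {"hand": 0.8, "travel": [0, 0, 0], "twist": [0, 0, -5.2]}, {"hand": 0.8, "travel": [3.36, 0.56, 0], "twist": [0, 0, 0]}, {"hand": 0.8, "travel": [3.36, 0.56, 0], "twist": [0, 0, 0]}, {"hand": 0.8, "travel": [3.36, 0.56, 0], "twist": [0, 0, 0]}])

```text
time: 5.3
position: [0.6082, 0.0997, 0.1393]
tool_rot: [0.989, -0.148, -0.001, 0.0]
ft_force: [0.7, 0.6, -1.2]
grip_width: 0.014
grip_force: 35.0
```

Request:
move_arm(commands=[{"hand": 0.8, "travel": [0, 0, 0], "twist": [0, 0, 0]}, {"hand": 0.8, "travel": [0, 0, 0], "twist": [0, 0, 0]}, {"hand": 0.8, "travel": [0, 0, 0], "twist": [0, 0, 0]}, {"hand": 0.8, "travel": [0, 0, 0], "twist": [0, 0, 0]}])

```text
time: 5.63
position: [0.6066, 0.1005, 0.1389]
tool_rot: [0.989, -0.148, -0.002, 0.0]
ft_force: [0.2, -0.0, -1.2]
grip_width: 0.0137
grip_force: 35.0
```

```bash
cat > p.py <<'E'
from h import *
o=robot.get_obs();M=R.from_quat(o["tool_rot"]).as_matrix();print(o["time"],o["position"].round(4),M.round(3).tolist(),np.degrees(np.arctan2(M[1,0],M[0,0])),o["ft_force"].round(1))
print("cm to go in tool xy",100*(np.array([.6068,.0997,0])-o["position"])@M)
E
python3 p.py
```

```text
5.6333 [0.6066 0.1005 0.1389] [[0.956, -0.292, -0.004], [-0.292, -0.956, 0.0], [-0.003, 0.001, -1.0]] -16.998902328731933 [ 0.2 -0.  -1.2]
cm to go in tool xy [ 0.09403099  0.05988472 13.89310296]
```

Request:
move_arm(commands=[{"hand": 0.8, "travel": [0.05, 0.06, 1.5], "twist": [0, 0, 0]}, {"hand": 0.8, "travel": [0, 0, 1.4], "twist": [0, 0, 0]}, {"hand": 0.8, "travel": [0, 0, 0], "twist": [0, 0, 0]}, {"hand": 0.8, "travel": [0, 0, 0], "twist": [0, 0, 0]}, {"hand": 0.8, "travel": [0, 0, 0], "twist": [0, 0, 0]}])

```text
time: 6.05
position: [0.6088, 0.0999, 0.1111]
tool_rot: [0.989, -0.148, -0.0, -0.0]
ft_force: [0.6, 0.3, -0.4]
grip_width: 0.0138
grip_force: 35.0
```

```bash
python3 p.py
```

```text
6.05 [0.6088 0.0999 0.1111] [[0.956, -0.292, -0.0], [-0.292, -0.956, 0.0], [-0.0, -0.0, -1.0]] -16.973497110675645 [ 0.6  0.3 -0.4]
cm to go in tool xy [-0.18239147  0.07465939 11.1065952 ]
```

Request:
move_arm(commands=[{"hand": 0.8, "travel": [0, 0, 0], "twist": [0, 0, 0]}, {"hand": 0.8, "travel": [0, 0, 0], "twist": [0, 0, 0]}, {"hand": 0.8, "travel": [0, 0, 0], "twist": [0, 0, 0]}])

```text
time: 6.3
position: [0.6095, 0.0995, 0.1113]
tool_rot: [0.989, -0.148, 0.001, -0.0]
ft_force: [0.1, 0.1, 0.2]
grip_width: 0.0135
grip_force: 35.0
```

Request:
move_arm(commands=[{"hand": 0.8, "travel": [0, 0, 0], "twist": [0, 0, 0]}, {"hand": 0.8, "travel": [0, 0, 0], "twist": [0, 0, 0]}, {"hand": 0.8, "travel": [0, 0, 0], "twist": [0, 0, 0]}])

```text
time: 6.55
position: [0.6092, 0.0994, 0.1107]
tool_rot: [0.989, -0.148, 0.0, -0.0]
ft_force: [-0.1, -0.6, -1.0]
grip_width: 0.0133
grip_force: 35.0
```

```bash
python3 p.py
```

```text
6.55 [0.6092 0.0994 0.1107] [[0.956, -0.293, 0.0], [-0.293, -0.956, 0.0], [0.0, -0.0, -1.0]] -17.013989024952355 [-0.1 -0.6 -1. ]
cm to go in tool xy [-0.24096692  0.04213625 11.07494768]
```

Request:
move_arm(commands=[{"hand": 0.8, "travel": [-0.22, 0.04, 0.2], "twist": [0, 0, 0]}, {"hand": 0.8, "travel": [0, 0, 0], "twist": [0, 0, 0]}, {"hand": 0.8, "travel": [0, 0, 0], "twist": [0, 0, 0]}, {"hand": 0.8, "travel": [0, 0, 0], "twist": [0, 0, 0]}])

```text
time: 6.88
position: [0.6069, 0.0997, 0.1085]
tool_rot: [0.989, -0.148, -0.0, 0.0]
ft_force: [0.1, 0.8, -1.4]
grip_width: 0.0137
grip_force: 35.0
```

```bash
python3 p.py; python3 - <<'E'
from h import *
for n in("side","top"):
    c=cam(n); pickle.dump(c,open(n+"2.pkl","wb"));f=c["frame"]
    u,v=proj(c,[.6077,.0994,.069])[0].astype(int); print(n,u,v)
    cv2.imwrite(f"pics/{n}2.png",cv2.resize(f[v-30:v+30,u-40:u+40,::-1],(800,600),interpolation=cv2.INTER_CUBIC))
E
```

```text
6.8833 [0.6069 0.0997 0.1085] [[0.956, -0.293, -0.0], [-0.293, -0.956, 0.0], [-0.0, 0.0, -1.0]] -17.01239511355565 [ 0.1  0.8 -1.4]
cm to go in tool xy [-2.58101675e-03  1.22492361e-03  1.08476740e+01]
side 283 193
top 306 195
```

View pics/side2.png

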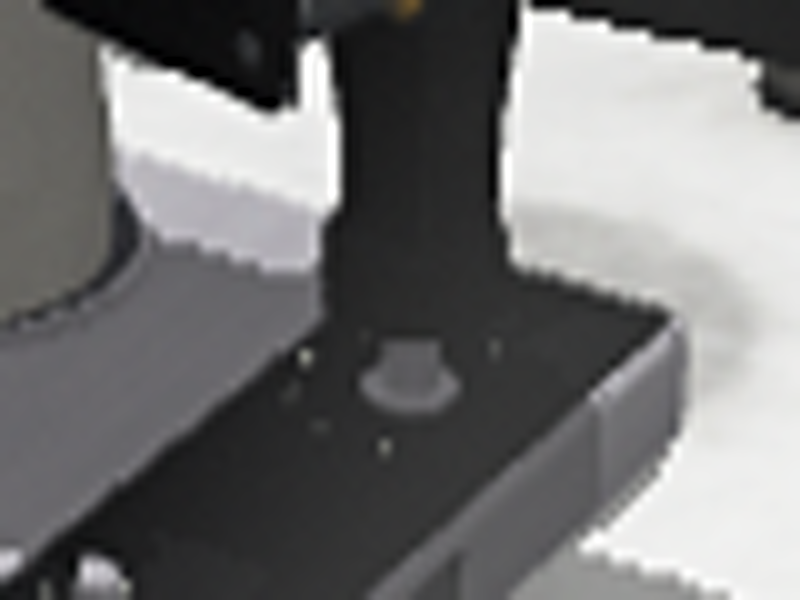

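The held knob's skirt spans columns 324 to 515, just above the shaft (centre about column 411). I'll check the lateral offset against the camera's vertical lean.

```bash
python3 - <<'E'
from h import *
c=pickle.load(open("side2.pkl","rb"));u,v=283,193
for P in([.6077,.0994,.047],[.6077,.0994,.062],[.6077,.0994,.08],[.6077,.0994,.09],[.6177,.0994,.08],[.6077,.1094,.08]): print(P,(proj(c,P)[0]-[u-40,v-30])*10+[0,0])
f=c["frame"][163:223,243:323].max(2).astype(int)
for r in (22,23,24,25,26): print(r,f[r,26:60])
for r in (34,35,36,37,38): print(r,f[r,32:52])
E
```

```text
[0.6077, 0.0994, 0.047] [403.50233387 382.69433917]
[0.6077, 0.0994, 0.062] [404.71217116 328.82659518]
[0.6077, 0.0994, 0.08] [406.18450236 263.28495664]
[0.6077, 0.0994, 0.09] [407.01233301 226.44016541]
[0.6177, 0.0994, 0.08] [368.76903137 253.56682501]
[0.6077, 0.1094, 0.08] [387.32652781 281.33507598]
22 [187 183 182 182 182 188  91  28  31  35  35  35  38  38  39  40  44  42
  43  43  45  44  45  38 130 193 190 189 190 193 194 192 196 199]
23 [184 182 179 179 184 190  60  31  35  36  38  38  38  37  39  40  43  42
  42  44  45  45  45  42  68 192 191 189 192 195 198 195 197 197]
24 [181 180 180 181 184 193  63  32  35  38  40  39  40  41  40  41  43  44
  44  44  46  45  47  43  59 202 198 196 195 196 197 197 198 198]
25 [183 181 183 183 186 195  63  31  34  37  38  40  41  42  42  43  44  44
  45  46  46  47  47  44  62 208 203 197 192 194 194 195 201 198]
26 [187 187 187 187 190 137  50  33  36  37  39  40  40  42  43  45  45  46
  44  46  46  48  47  46  48 119 171 165 198 194 196 197 195 194]
34 [37 40 42 42 46 41 70 84 84 85 84 87 49 49 51 51 51 82 54 55]
35 [40 42 43 42 42 41 76 92 94 96 94 93 49 50 51 51 52 72 53 54]
36 [38 42 43 42 41 62 93 92 94 95 93 92 68 50 50 52 52 55 53 53]
37 [ 40  43  44  42  82 105  99  92  93  96  92  90 108  71  50  52  53  54
  54  54]
38 [ 42  42  44  40 105 116 102  90  93  95  92  94 119 108  53  53  53  52
  53  54]
```

The side view agrees to within about 0.7 mm, so I'll descend gently.

Request:
move_arm(commands=[{"hand": 0.8, "travel": [0.03, 0, 0.2], "twist": [0, 0, 0]}, {"hand": 0.8, "travel": [0, 0, 0.2], "twist": [0, 0, 0]}, {"hand": 0.8, "travel": [0, 0, 0.2], "twist": [0, 0, 0]}, {"hand": 0.8, "travel": [0, 0, 0], "twist": [0, 0, 0]}])

```text
time: 7.32
position: [0.6068, 0.0996, 0.102]
tool_rot: [0.989, -0.148, -0.001, 0.0]
ft_force: [-0.1, -0.9, -0.7]
grip_width: 0.0138
grip_force: 35.0
```

```bash
python3 p.py
```

```text
7.3167 [0.6068 0.0996 0.102 ] [[0.956, -0.293, -0.001], [-0.293, -0.956, 0.0], [-0.001, 0.0, -1.0]] -17.015217816063526 [-0.1 -0.9 -0.7]
cm to go in tool xy [ 2.62632085e-03 -1.34944408e-02  1.01988146e+01]
```

No resistance 4.6 mm below the tip, so the bore is on the shaft. I'll continue down.

Request:
move_arm(commands=[{"hand": 0.8, "travel": [0, 0, 0.3], "twist": [0, 0, 0]}, {"hand": 0.8, "travel": [0, 0, 0.3], "twist": [0, 0, 0]}, {"hand": 0.8, "travel": [0, 0, 0.3], "twist": [0, 0, 0]}, {"hand": 0.8, "travel": [0, 0, 0], "twist": [0, 0, 0]}, {"hand": 0.8, "travel": [0, 0, 0], "twist": [0, 0, 0]}])

```text
time: 7.73
position: [0.607, 0.0996, 0.0932]
tool_rot: [0.989, -0.148, -0.0, 0.0]
ft_force: [0.0, -0.1, -0.3]
grip_width: 0.0136
grip_force: 35.0
```

```bash
python3 p.py
```

```text
7.7333 [0.607  0.0996 0.0932] [[0.956, -0.293, -0.001], [-0.293, -0.956, 0.0], [-0.001, 0.0, -1.0]] -17.013572625352044 [ 0.  -0.1 -0.3]
cm to go in tool xy [-1.34477049e-02 -5.79167570e-03  9.32103731e+00]
```

Request:
move_arm(commands=[{"hand": 0.8, "travel": [0, 0, 0.2], "twist": [0, 0, 0]}, {"hand": 0.8, "travel": [0, 0, 0.2], "twist": [0, 0, 0]}, {"hand": 0.8, "travel": [0, 0, 0.2], "twist": [0, 0, 0]}, {"hand": 0.8, "travel": [0, 0, 0.1], "twist": [0, 0, 0]}, {"hand": 0.8, "travel": [0, 0, 0], "twist": [0, 0, 0]}], force=50)

```text
time: 8.15
position: [0.6076, 0.0996, 0.0874]
tool_rot: [0.989, -0.148, 0.0, -0.0]
ft_force: [-1.8, -0.2, 6.1]
grip_width: 0.0137
grip_force: 50.0
```

Request:
move_arm(commands=[{"hand": 0.8, "travel": [0, 0, 0], "twist": [0, 0, 0]}, {"hand": 0.8, "travel": [0, 0, 0], "twist": [0, 0, 0]}, {"hand": 0.8, "travel": [0, 0, 0], "twist": [0, 0, 0]}])

```text
time: 8.4
position: [0.6076, 0.0996, 0.0877]
tool_rot: [0.989, -0.148, 0.001, -0.0]
ft_force: [-0.6, -0.4, 6.3]
grip_width: 0.0138
grip_force: 50.0
```

Request:
move_arm(commands=[{"hand": 0.8, "travel": [0, 0, 0.2], "twist": [0, 0, 0]}, {"hand": 0.8, "travel": [0, 0, 0.2], "twist": [0, 0, 0]}, {"hand": 0.8, "travel": [0, 0, 0.1], "twist": [0, 0, 0]}, {"hand": 0.8, "travel": [0, 0, 0], "twist": [0, 0, 0]}, {"hand": 0.8, "travel": [0, 0, 0], "twist": [0, 0, 0]}])

```text
time: 8.82
position: [0.6077, 0.0996, 0.0844]
tool_rot: [0.989, -0.148, 0.001, -0.0]
ft_force: [-3.3, -0.7, 15.7]
grip_width: 0.0138
grip_force: 50.0
```

Request:
move_arm(commands=[{"hand": 0.8, "travel": [0, 0, 0], "twist": [0, 0, 0]}, {"hand": 0.8, "travel": [0, 0, 0], "twist": [0, 0, 0]}, {"hand": 0.8, "travel": [0, 0, 0], "twist": [0, 0, 0]}])

```text
time: 9.07
position: [0.6077, 0.0996, 0.0844]
tool_rot: [0.989, -0.148, 0.001, -0.0]
ft_force: [-3.9, -0.6, 15.1]
grip_width: 0.0138
grip_force: 50.0
```

```bash
python3 -c "
from rig import robot
print(robot.hand_in())"
```

```text
the job is handed in; nothing more can be done
None
```

I fitted the knob on the right shaft (the jug's plate), pointer aligned to the flat, pushed it down to the stop and handed the job in still pressing at about 15 N; no verdict came back.

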